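Make up the bread and pesto kits

ROBOT

A 7-joint arm with a two-finger parallel gripper is mounted at the origin on the work surface. World frame = base frame: x ahead of the robot, y to its left, z up, the work surface at z = 0. Lengths are in m, angles in degrees, forces in N, time in s.
With the tool pointing down it reaches from about 0.4 to 0.85 m from the base axis. Payload 10.4 kg.
Tool frame: the origin (TCP) lies midway between the tips of the shut fingers; the grasp point (between the pads) lies 19 mm behind it; z points along the fingers, y is the line along which they close (so a half turn about z gives the same grasp; the last joint's range is limited). The gripper opens to 85 mm and grips with 20 to 120 N. Pads are 22 mm wide; open, the fingers measure 114 mm over their backs; the gripper's body (76 mm by 85 mm) begins 54 mm behind the grasp point. The pads swing forward as they close: fully open they stand 13 mm farther back than shut.
Start: joints at [66.83, 19.034, -3.707, 83.658, 1.238, 77.344, -5.071], TCP at [0.233, -0.58, 0.231] pointing down, gripper open.
Joint ranges: [-148.97, 148.97], [-28.65, 121.19], [-84.17, 76.75], [9.2, 138.47], [-72.65, 252.65], [3.7, 117.97], [-149.18, 149.18]. Speed limits (degrees/s): [127.2, 127.2, 159.86, 159.86, 180, 180, 180].

INTERFACE

Orientations are given as [roll, pitch, yaw] about the fixed x, y, z axes, in that order (R = Rz(yaw) Ry(pitch) Rx(roll)).
In Python, from cell import * gives the robot as it stands.
- The arm moves only by the tool jog_arm, never from a script. Its argument "plan" is a list of rows, each a list of 3 entries, a list of its own where there are three numbers: the shift along the tool's x, y, z in cm, then the turn, a rotation vector about the tool's x, y, z in rad, then the gripper's target within -1 to 1 (shut at 1, half-way at 0, fully open at -1). In form: [[[tx, ty, tz], [wx, wy, wz], fingers], ...]. A call has 1 to 20 rows; each row shifts and turns the commanded pose from where the row before left it, along the tool's axes as they then stand; what a row does not reach is not made up. A row lasts 1/12 s, in which the tool goes at most 41.7 mm and 7.16 degrees, less where a joint would pass 70% of its speed; a pose out of reach is approached as far as the arm can. A call with a gripper value outside its range is refused whole. The fingers move at their own pace and stop on an object; "squeeze" is the grip in N (left out, the last holds). Time passes only in rows, so rows that do not move let the fingers close. It gives the time, the measured TCP pose, the force, the opening and the grip force at its end, in the units of the state.
- get_state(): the state, without advancing time (a new reading comes with each control period).
- camera(name): name is "scene" or "top" or "wrist"; returns a dict with "color" (384x512x3 uint8, red, green, blue), "fx", "fy", "cx", "cy" (pixels), "R" (3x3) and "t" (3): a world point X has camera coordinates R X + t. Camera axes: x right, y down, z forward; pixel columns grow to the right and rows downward; lengths in m; the calibration is good to about 2 mm. The wrist camera is an equidistant fisheye: a pixel r from the principal point sees the ray r / f radians off the axis. A picture is of the moment at which its call begins. There is no depth.
- close_job(): hands the job in; it is judged then, once.
The state is a dict: "clock": time; "joint_pos": joint angles; "dq": joint speeds; "tau": joint torques, N m; "tool_pos": TCP position; "ee_rot": TCP orientation; "contact_force": force on the tool from outside, world axes, zero at the start; "moment": the same for the moment, N m; "finger_gap": opening from 0.0 (shut) to 1.0 (fully open); "finger_force": force on a finger pad.
Only numpy, scipy, OpenCV 4.12 (cv2) and the standard library are available. Lean on these libraries where they do the work, as an engineer would, in place of code of your own. Each camera call takes 0.05 s, during which the arm holds its last target. There are 200 camera calls.

TASK

Make up the two kits for the next batches. Bread, in the blue tray: lay the dough hook flat in the long compartment and stand the red-lidded yeast jar and the white-lidded salt jar in the two small ones; pesto, in the green tray: stand the chopping blade on its hub in the long compartment, its blades lengthwise, and the green oil bottle in a small one. Set each thing down on the tray's floor without dropping it, and leave the flat beater, the yellow-lidded jar and the brown bottle where they are.

Things in the scene. Friction and masses are not known exactly. Their poses are not given: they have to be found in the camera images.
- blue_tray: Blue kit tray (bread), 174 x 173 mm, fast on the table. Origin under its middle at table height; z up, x, y along its sides. Floor 4 mm; walls and dividers 4 mm thick, tops 22 mm above the table. Long compartment on the -x side: inside 88 mm (x) by 165 mm (y), centre x = -39 mm, y = 0. Two small ones on the +x side: inside 74 mm (x) by 80 mm (y), centres x = +46, y = +42 and -42 mm.
- green_tray: Green kit tray (pesto), 174 x 173 mm, fast on the table. Origin under its middle at table height; z up, x, y along its sides. Floor 4 mm; walls and dividers 4 mm thick, tops 22 mm above the table. Long compartment on the -x side: inside 88 mm (x) by 165 mm (y), centre x = -39 mm, y = 0. Two small ones on the +x side: inside 74 mm (x) by 80 mm (y), centres x = +46, y = +42 and -42 mm.
- dough_hook: Bright steel dough hook, lying flat: 16 mm round bar in a C, 131 mm long (x), 65 mm wide (y). Origin on the underside, mid-outline; z up. Collar 21 mm thick at x = -66 to -38 mm; then, to x = -8 mm, a straight shank 16 mm thick on y = 0, free on both sides: grip it from above at about x = -16 mm, near the centre of gravity. The curl fills x = 0 to 65, y = -33 to 32 mm. About 0.24 kg.
- chop_blade: S-shaped chopping blade of the food processor, standing on its grey hub. Origin at the centre of the hub's foot, z up. Hub 38 mm across at the foot, 32 mm from 10 to 60 mm height, 28 mm from 60 to 78 mm (top), easily gripped there. Curved steel blades stick out along +x (10 mm up) and -x (27 mm up), to 68 mm from the axis; they stay within 24 mm of it in y. About 0.20 kg.
- yeast_jar: Tan yeast jar, 66 mm tall: body 48 mm across, red screw lid on top, 50 mm across, 16 mm high (50 to 66 mm above the base), easily gripped. About 0.14 kg. Origin at the centre of its base, z up. Stands on the table; for the bread kit.
- salt_jar: White salt jar, 66 mm tall: body 48 mm across, white screw lid on top, 50 mm across, 16 mm high (50 to 66 mm above the base), easily gripped. About 0.14 kg. Origin at the centre of its base, z up. Stands on the table; for the bread kit.
- oil_bottle: Green glass oil bottle, 114 mm tall: body 48 mm across up to 70 mm, neck 24 mm across, green cap 29 mm across from 88 to 114 mm above the base, easily gripped. About 0.19 kg. Origin at the centre of its base, z up. Stands on the table; for the pesto kit.
- flat_beater: White flat beater of the stand mixer, lying flat: an open leaf-shaped frame with a spine, 136 mm long (x, collar at -x), 106 mm wide (y), up to 21 mm thick. Origin on its underside, mid-outline; z up. About 0.26 kg. It is not wanted today, stays where it is.
- cornflour_jar: Cream-coloured cornflour jar, 66 mm tall: body 48 mm across, yellow screw lid on top, 50 mm across, 16 mm high (50 to 66 mm above the base), easily gripped. About 0.14 kg. Origin at the centre of its base, z up. Stands on the table; not wanted today, stays where it is.
- vanilla_bottle: Brown glass vanilla bottle, 114 mm tall: body 48 mm across up to 70 mm, neck 24 mm across, black cap 29 mm across from 88 to 114 mm above the base, easily gripped. About 0.19 kg. Origin at the centre of its base, z up. Stands on the table; not wanted today, stays where it is.
Not all that is in view belongs to the job. Of the things shaped like the dough_hook, the steel one is meant. Leave any orange look-alike of the oil_bottle alone.

How it is judged:
By the outcome, as a careful person would: the job done as asked, in the order asked, and still so for the second after the job is handed in, with the robot touching nothing.
It also fails if it takes over 128 s, if anything falls off the work surface, if the arm or the gripper's body presses on something with over 40 N, if the wrist force passes 120 N, or if a joint passes its speed limit or range.

## Working session

There is one attempt and no reset: what is moved stays moved. The work goes in short steps, Python scripts to look and compute and a tool call to move; the robot and the scene stay as the last step left them, time stands still between calls to the robot, and variables do not carry over. Pictures are saved under pics/ and viewed, at most 14 in all, crops included, and the job is handed in when it is done.

Besides the shell and the picture viewer there is one more tool, called after "Emit:" as name(argument=value, ...) on one line, values as JSON. jog_arm: Moves the arm, as the interface text tells. Its arguments: {"type":"object","properties":{"plan":{"type":"array"},"squeeze":{"type":"number"}},"required":["plan"]}

```bash
mkdir -p pics; python3 - <<'E'
from cell import *
import cv2,pickle
d={}
for n in ("scene","top"):
    c=camera(n); d[n]=c
    cv2.imwrite(f"pics/{n}0.png",cv2.resize(c["color"][:,:,::-1],(800,600),interpolation=cv2.INTER_CUBIC))
    print(n,c["fx"],c["cx"],c["cy"],c["R"],c["t"])
pickle.dump(d,open("cams.pkl","wb"))
print(get_state())
E
```

```text
scene 401.7678500164446 258.6517492940464 190.25584784240186 [[ 0.55003234  0.83497252 -0.01689105]
 [ 0.64818994 -0.43956919 -0.62179476]
 [-0.52660633  0.33105862 -0.78299806]] [-0.2565302  -0.29328166  1.26239418]
top 364.43643769746495 254.4678527341573 191.84233675561703 [[-0.0250767  -0.99911466 -0.03377946]
 [-0.99540421  0.02807893 -0.09155339]
 [ 0.09242083  0.03132836 -0.99522707]] [0.02365418 0.48436149 0.94588742]
{'clock': 0.1, 'joint_pos': array([66.82802449, 19.06815199, -3.70617726, 83.70002487,  1.23612343,
       77.34338714, -5.07197729]), 'dq': array([ 0.00409351, -0.11027418,  0.14712416, -0.21512704,  0.04072258,
        0.15440249,  0.00110797]), 'tau': array([ 1.42701039e-03, -6.26742983e+01,  4.91715129e-02, -3.92428744e+01,
        1.62596069e-02,  6.99724638e-03, -3.11257043e-05]), 'tool_pos': array([ 0.23276036, -0.57968736,  0.23060738]), 'ee_rot': array([-1.79928231e+02,  2.06877656e-03,  2.18757380e+01]), 'contact_force': array([ 0.28637792, -0.62360589, -0.2150625 ]), 'moment': array([0.03725364, 0.00218293, 0.01865915]), 'finger_force': 0.0, 'finger_gap': 0.9983225102010718}
```

View pics/top0.png

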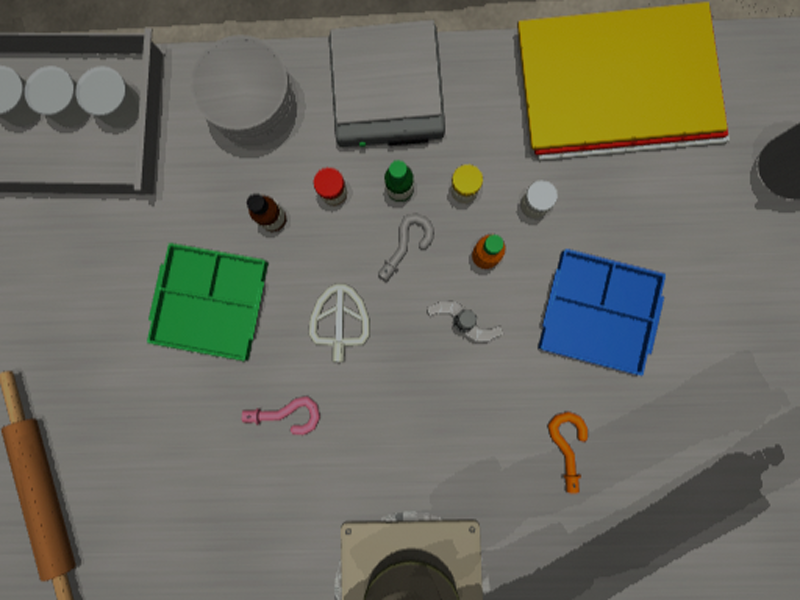

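View pics/scene0.png

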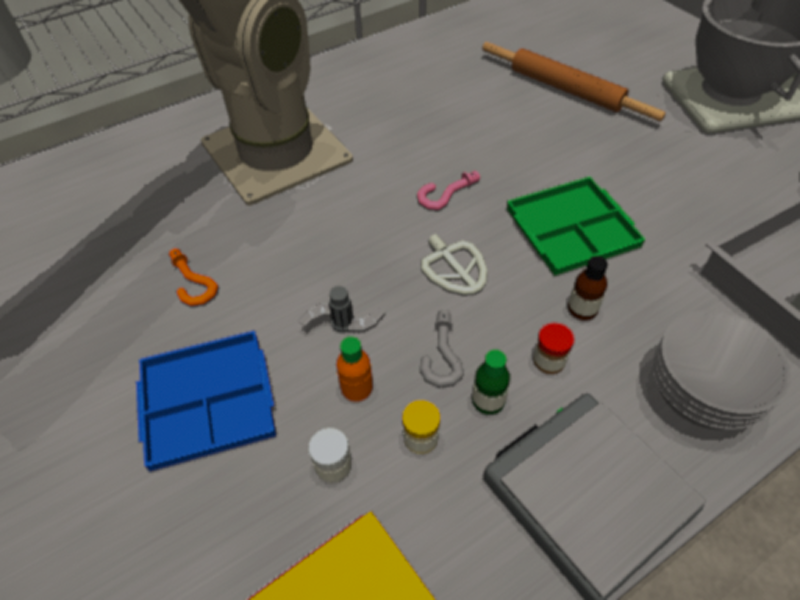

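Candidates (top view, 800x600 pixels):
- **Hook:** steel (405,247), pink (283,415), orange (568,450). I choose the steel one.
- **Bottle:** green (398,180), orange with a green cap (489,250), brown (265,212). I choose the green one.
- **Jars:** red lid (329,183), white lid (541,198), yellow lid (467,181). I choose red and white.
- **Blade:** (465,320).

Next I check these in close crops.

```bash
python3 - <<'E'
import cv2,pickle
d=pickle.load(open("cams.pkl","rb"))
def crop(n,x,y,w,h,s,o):
    im=d[n]["color"][y:y+h,x:x+w,::-1]
    im=cv2.resize(im,(w*s,h*s),interpolation=cv2.INTER_CUBIC)
    for k in range(0,w,10): cv2.putText(im,str(x+k),(k*s,8),0,.3,(255,255,255),1); cv2.line(im,(k*s,10),(k*s,14),(255,255,255),1)
    for k in range(10,h,10): cv2.putText(im,str(y+k),(0,k*s+3),0,.3,(255,255,255),1)
    cv2.imwrite(o,im)
crop("top",90,100,170,140,4,"pics/tl.png")
crop("top",230,100,200,145,4,"pics/tr.png")
crop("scene",80,110,200,150,4,"pics/sl.png")
crop("scene",240,100,180,150,4,"pics/sr.png")
E
```

```text
(no output)
```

View pics/tl.png

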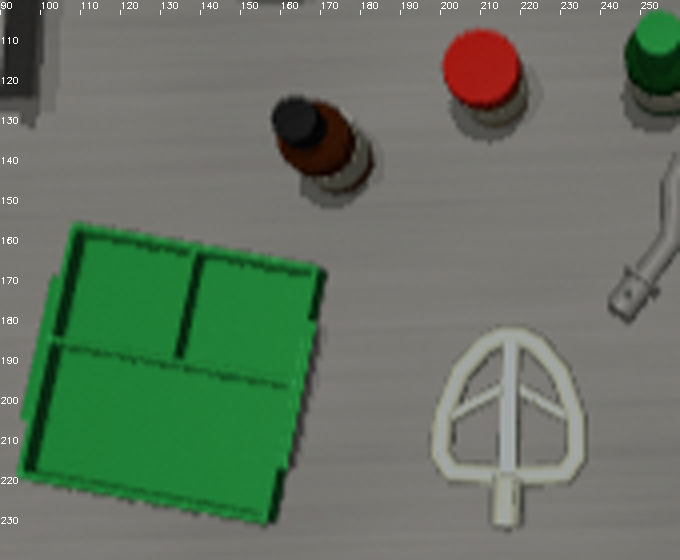

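View pics/tr.png

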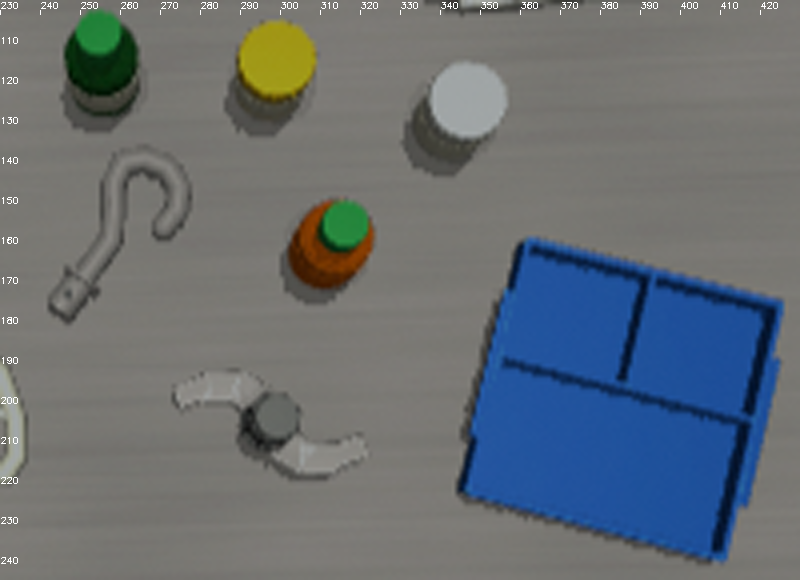

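View pics/sl.png

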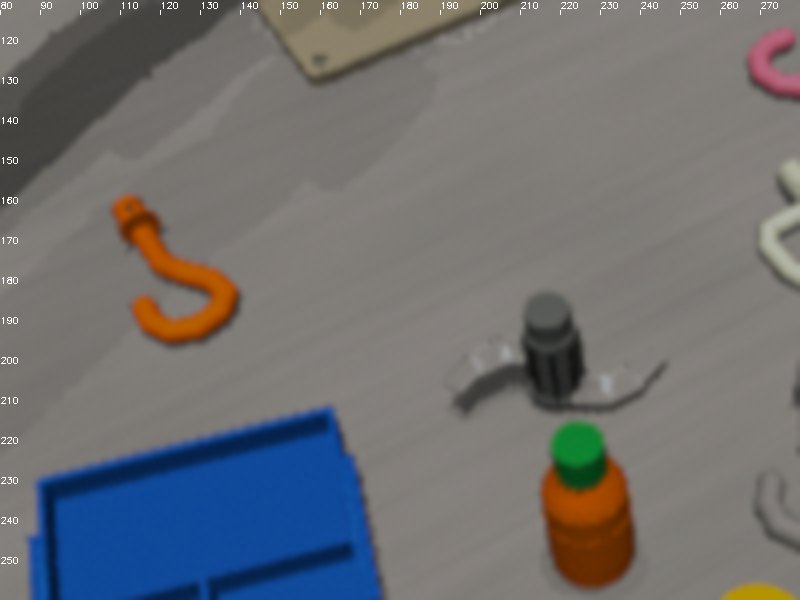

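View pics/sr.png

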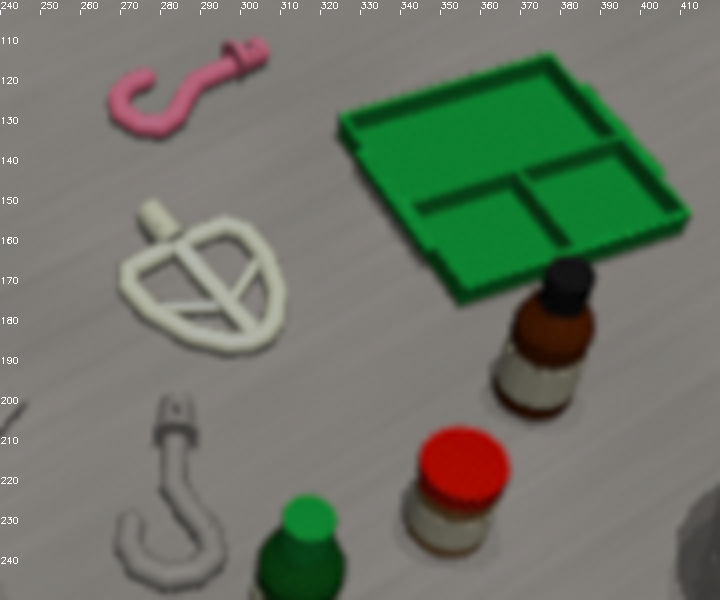

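The crops confirm the choices: the steel hook's shank is at about native (256,162) in the top view, red lid (210,117), white lid (347,125), green cap (254,108) and hub (299,203). Now I triangulate.

```bash
cat > h.py <<'E'
import numpy as np,pickle
def ray(c,u,v):
    a=np.array([(u-c["cx"])/c["fx"],(v-c["cy"])/c["fy"]])
    if c.get("fish"):
        r=np.hypot(*a); d=np.array([*(a/r*np.sin(r)),np.cos(r)])
    else: d=np.array([*a,1.])
    R=np.array(c["R"]); d=R.T@d; return -R.T@np.array(c["t"]),d/np.linalg.norm(d)
def tri(*obs):
    A=np.zeros((3,3));b=np.zeros(3)
    for o in obs:
        p,d=ray(*o);M=np.eye(3)-np.outer(d,d);A+=M;b+=M@p
    X=np.linalg.solve(A,b)
    return X,[np.linalg.norm(np.cross(X-p,d)) for p,d in (ray(*o) for o in obs)]
def plane(c,u,v,z):
    p,d=ray(c,u,v);return p+d*(z-p[2])/d[2]
def go(s,x,y,z,yaw):
    "turn (rad about tool z) then shift (cm, tool axes)"
    y0=s["ee_rot"][2];dy=(yaw-y0+90)%180-90
    d=np.array([x,y,z])-s["tool_pos"];a=np.radians(y0+dy)
    tool=np.array([d[0]*np.cos(a)+d[1]*np.sin(a),d[0]*np.sin(a)-d[1]*np.cos(a),-d[2]])*100
    print("turn wz %.3f (yaw %.1f->%.1f) shift cm"%(-np.radians(dy),y0,y0+dy),tool.round(2))
E
python3 - <<'E'
from h import *
d=pickle.load(open("cams.pkl","rb"));T,S=d["top"],d["scene"]
q=lambda o,p:(o[0]+p[0]/4-.375,o[1]+p[1]/4-.375)
tl=(90,100);tr=(230,100);sl=(80,110);sr=(240,100)
f=lambda x,y:((x+.5)/1.5625-.5,(y+.5)/1.5625-.5)
P={"red":(q(tl,(481,68)),q(sr,(463,464))),"white":(q(tr,(468,100)),f(329,446)),"oil":(q(tr,(99,32)),q(sr,(309,518))),
"hub":(q(tr,(277,413)),q(sl,(548,310))),"flange":(q(tr,(76,286)),q(sr,(176,437))),
"gTL":(q(tl,(75,223)),q(sr,(690,212))),"gTR":(q(tl,(326,267)),q(sr,(462,290))),"gBR":(q(tl,(270,524)),q(sr,(342,115))),"gBL":(q(tl,(20,477)),q(sr,(551,55))),
"bTL":(q(tr,(525,239)),f(273,430)),"bTR":(q(tr,(783,302)),f(149,458)),"bBR":(q(tr,(724,562)),q(sl,(40,480))),"bBL":(q(tr,(460,494)),q(sl,(330,408)))}
for k,(a,b) in P.items():
    X,e=tri((T,*a),(S,*b));print(k,X.round(4),"err mm",(np.array(e)*1000).round(1), "plane22" if k[0] in "gb" else "",plane(T,*a,.022).round(4))
for n in "gb":
    C=np.array([plane(T,*P[n+k][0],.022) for k in("TL","TR","BR","BL")])[:,:2]
    yv=(C[0]-C[1]+C[3]-C[2])/2;xv=(C[0]-C[3]+C[1]-C[2])/2
    print(n,C.mean(0).round(4),"yaw",np.degrees(np.arctan2(-yv[0],yv[1])),np.degrees(np.arctan2(xv[1],xv[0])),np.linalg.norm(xv),np.linalg.norm(yv))
for p,z in(((62,316),.01),((76,286),.012),((106,252),.012),((85,278),.012),((108,248),.012)):print("hook",p,plane(T,*q(tr,p),z).round(4))
A=plane(T,*q(tr,(177,393)),.03);B=plane(T,*q(tr,(366,449)),.015);print("blade tips",A,B)
E
```

```text
red [0.6805 0.1197 0.0626] err mm [1.3 1.3]  [0.6939 0.127  0.022 ]
white [ 0.6471 -0.2316  0.0645] err mm [0.4 0.4]  [ 0.6589 -0.241   0.022 ]
oil [0.6837 0.0019 0.1133] err mm [1.2 1.2]  [0.7146 0.0052 0.022 ]
hub [ 0.4484 -0.1017  0.0795] err mm [1.2 1.2]  [ 0.4523 -0.1058  0.022 ]
flange [0.5429 0.0245 0.0041] err mm [1.5 1.5]  [0.5409 0.025  0.022 ]
gTL [0.5948 0.4043 0.0234] err mm [1.1 1.1] plane22 [0.5957 0.4059 0.022 ]
gTR [0.5603 0.2341 0.0215] err mm [0.1 0.1] plane22 [0.5602 0.2339 0.022 ]
gBR [0.3894 0.2737 0.0206] err mm [1.4 1.4] plane22 [0.3887 0.2721 0.022 ]
gBL [0.4242 0.4429 0.0181] err mm [0.2 0.2] plane22 [0.4242 0.4412 0.022 ]
bTL [ 0.5631 -0.2764  0.0195] err mm [1.9 1.9] plane22 [ 0.5634 -0.2739  0.022 ]
bTR [ 0.5152 -0.4331  0.0341] err mm [1.2 1.2] plane22 [ 0.5163 -0.4397  0.022 ]
bBR [ 0.3477 -0.3915  0.0205] err mm [0.3 0.3] plane22 [ 0.3479 -0.3906  0.022 ]
bBL [ 0.3949 -0.2267  0.0178] err mm [2.9 2.9] plane22 [ 0.396  -0.2231  0.022 ]
g [0.4922 0.3383] yaw -11.763019800993614 -12.090399655682205 0.17538339407880343 0.17421778856272715
b [ 0.4559 -0.3318] yaw -15.951911790576059 -16.562566794171346 0.17515977525625384 0.1732751629014925
hook (62, 316) [0.5226 0.0355 0.01  ]
hook (76, 286) [0.5425 0.0255 0.012 ]
hook (106, 252) [0.5651 0.0046 0.012 ]
hook (85, 278) [0.5477 0.0192 0.012 ]
hook (108, 248) [0.5678 0.0032 0.012 ]
blade tips [ 0.46677708 -0.04011124  0.03      ] [ 0.42727774 -0.16427097  0.015     ]
```

```bash
sed -i 's/dy=(yaw-y0+90)%180-90/dy=(yaw-y0+180)%360-180/' h.py; python3 - <<'E'
from h import *; from cell import *
go(get_state(),.565,.0046,.16,143.9)
E
```

```text
turn wz -2.130 (yaw 21.9->143.9) shift cm [ 7.58 66.79  7.06]
```

Emit:
jog_arm(plan=[[[0,0,0],[0,0,-0.12],-1],[[0,0,0],[0,0,-0.12],-1],[[0,0,0],[0,0,-0.12],-1],[[0,0,0],[0,0,-0.12],-1],[[0,0,0],[0,0,-0.12],-1],[[0,0,0],[0,0,-0.12],-1],[[0,0,0],[0,0,-0.12],-1],[[0,0,0],[0,0,-0.12],-1],[[0,0,0],[0,0,-0.12],-1],[[0,0,0],[0,0,-0.12],-1],[[0,0,0],[0,0,-0.12],-1],[[0,0,0],[0,0,-0.12],-1],[[0,0,0],[0,0,-0.12],-1],[[0,0,0],[0,0,-0.12],-1],[[0,0,0],[0,0,-0.12],-1],[[0,0,0],[0,0,-0.12],-1],[[0,0,0],[0,0,-0.12],-1],[[0,0,0],[0,0,-0.09],-1]])

```text
clock: 1.6
tool_pos: [0.2327, -0.5798, 0.2309]
ee_rot: [180.0, -0.0, 144.3]
contact_force: [-0.1, 0.1, 0.6]
finger_gap: 1.0
finger_force: 0.0
```

Emit:
jog_arm(plan=[[[0.45,3.9,0],[0,0,0],-1],[[0.45,3.9,0],[0,0,0],-1],[[0.45,3.9,0],[0,0,0],-1],[[0.45,3.9,0],[0,0,0],-1],[[0.45,3.9,0],[0,0,0],-1],[[0.45,3.9,0],[0,0,0],-1],[[0.45,3.9,0],[0,0,0],-1],[[0.45,3.9,0],[0,0,0],-1],[[0.45,3.9,0],[0,0,0],-1],[[0.45,3.9,0],[0,0,0],-1],[[0.45,3.9,0.7],[0,0,0],-1],[[0.45,3.9,0.7],[0,0,0],-1],[[0.45,3.9,0.7],[0,0,0],-1],[[0.45,3.9,1],[0,0,0],-1],[[0.45,3.9,1],[0,0,0],-1],[[0.45,3.9,1],[0,0,0],-1],[[0.45,3.9,1],[0,0,0],-1],[[0,0.5,1],[0,0,0],-1],[[0,0,0],[0,0,0],-1]])

```text
clock: 3.18
tool_pos: [0.5639, 0.0083, 0.158]
ee_rot: [-180.0, -0.2, 144.2]
contact_force: [-1.0, -1.5, -0.4]
finger_gap: 1.0
finger_force: 0.0
```

```bash
cat > w.py <<'E'
import sys,cv2; from cell import *; from h import *
c=camera("wrist"); c["fish"]=1; pickle.dump(c,open(sys.argv[1]+".pkl","wb"))
s=get_state(); print(s["clock"],s["tool_pos"].round(4),s["ee_rot"].round(1),s["joint_pos"].round(0),s["finger_gap"],s["finger_force"],c["fx"])
cv2.imwrite(f"pics/{sys.argv[1]}.png",cv2.resize(c["color"][:,:,::-1],(800,600),interpolation=cv2.INTER_CUBIC))
E
python3 w.py w1
```

```text
3.2333 [0.5638 0.006  0.159 ] [-180.    -0.2  144.1] [ 33.  21. -46.  96.  16.  70.  37.] 0.99806733611982 0.0 297.3186396354542
```

View pics/w1.png

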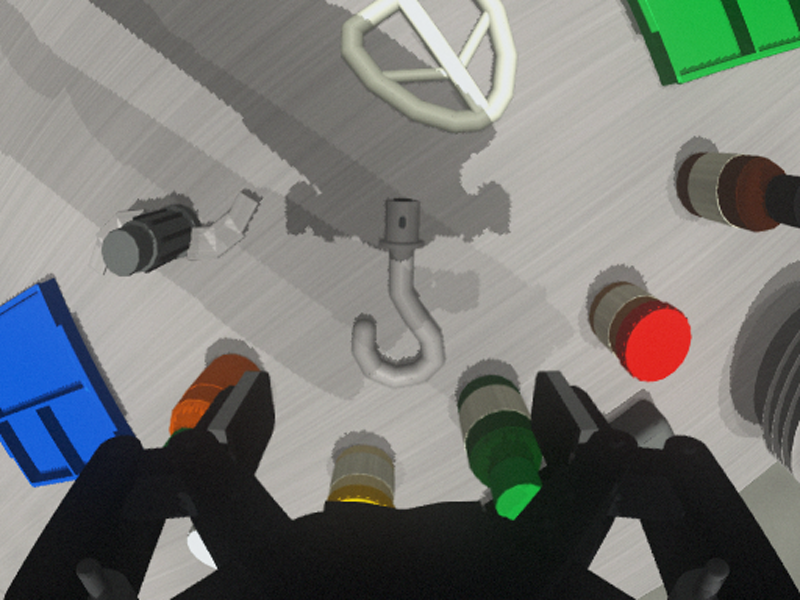

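The steel hook's shank runs at x≈402, from y=250 to 290. The curl opens to the left and nothing stands near it.

```bash
python3 - <<'E'
from h import *; from cell import *
c=pickle.load(open("w1.pkl","rb"));T=pickle.load(open("cams.pkl","rb"))["top"]
f=lambda x,y:((x+.5)/1.5625-.5,(y+.5)/1.5625-.5)
q=lambda p:(230+p[0]/4-.375,100+p[1]/4-.375)
print(tri((c,*f(402,242)),(T,*q((76,286)))), tri((c,*f(403,200)),(T,*q((60,314)))))
for p,z in(((403,200),.02),((402,242),.016),((402,255),.012),((401,285),.012),((398,384),.008),((353,345),.008),((444,345),.008)):
    X=plane(c,*f(*p),z);print(p,X.round(4))
a=plane(c,*f(402,255),.012);b=plane(c,*f(401,285),.012);print(np.degrees(np.arctan2(*(b-a)[1::-1])))
E
```

```text
(array([0.54028499, 0.02406746, 0.04201911]), [np.float64(0.0023328327098637493), np.float64(0.0023328327098637684)]) (array([0.52576147, 0.03682705, 0.00282828]), [np.float64(0.0009268266433018445), np.float64(0.0009268266433018556)])
(403, 200) [0.5253 0.0373 0.02  ]
(402, 242) [0.5465 0.0212 0.016 ]
(402, 255) [0.554  0.0159 0.012 ]
(401, 285) [0.5696 0.0038 0.012 ]
(398, 384) [ 0.6284 -0.0413  0.008 ]
(353, 345) [ 0.5859 -0.0487  0.008 ]
(444, 345) [0.6225 0.002  0.008 ]
-37.651058546904366
```

```bash
python3 - <<'E'
from h import *; from cell import *
go(get_state(),.565,.0072,.004,142.8)
E
```

```text
turn wz 0.022 (yaw 144.1->142.8) shift cm [-0.02  0.16 15.5 ]
```

Emit:
jog_arm(plan=[[[0,0.15,2.5],[0,0,0.022],-1],[[0,0,3],[0,0,0],-0.6],[[0,0,3],[0,0,0],-0.4],[[0,0,3],[0,0,0],-0.2],[[0,0,2],[0,0,0],-0.2],[[0,0,1],[0,0,0],-0.2],[[0,0,0.6],[0,0,0],-0.2],[[0,0,0.4],[0,0,0],-0.2],[[0,0,0],[0,0,0],-0.2],[[0,0,0],[0,0,0],-0.2]])

```text
clock: 4.07
tool_pos: [0.5662, 0.0058, 0.0065]
ee_rot: [180.0, 0.1, 142.6]
contact_force: [0.6, -0.2, 0.4]
finger_gap: 0.601
finger_force: 0.0
```

```bash
python3 -c "
from h import *; from cell import *
s=get_state();print(s['finger_gap']);go(s,.565,.0072,.004,142.8)"
```

```text
0.6006600049884314
turn wz -0.003 (yaw 142.6->142.8) shift cm [0.18 0.04 0.25]
```

Emit:
jog_arm(plan=[[[0,0,0.2],[0,0,0],-0.2],[[0,0,0],[0,0,0],0.4],[[0,0,0],[0,0,0],1],[[0,0,0],[0,0,0],1],[[0,0,0],[0,0,0],1],[[0,0,0],[0,0,0],1],[[0,0,0],[0,0,0],1],[[0,0,0],[0,0,0],1],[[0,0,0],[0,0,0],1]], squeeze=70)

```text
clock: 4.82
tool_pos: [0.566, 0.006, 0.0039]
ee_rot: [180.0, 0.1, 142.6]
contact_force: [4.0, -2.5, 4.9]
finger_gap: 0.155
finger_force: 68.8
```

Emit:
jog_arm(plan=[[[0,0,-0.5],[0,0,0],1],[[0,0,-1],[0,0,0],1],[[0,0,-2],[0,0,0],1],[[0,0,-3],[0,0,0],1],[[0,0,-3],[0,0,0],1],[[0,0,-3],[0,0,0],1],[[0,0,-2],[0,0,0],1],[[0,0,0],[0,0,0],1],[[0,0,0],[0,0,0],1]])

```text
clock: 5.57
tool_pos: [0.5656, 0.0061, 0.1492]
ee_rot: [180.0, 0.1, 142.7]
contact_force: [0.0, -0.2, -3.7]
finger_gap: 0.157
finger_force: 75.8
```

```bash
python3 w.py w2
```

```text
5.6167 [0.5648 0.0059 0.1478] [-180.    -0.   142.7] [ 33.  21. -46.  97.  16.  69.  35.] 0.14958310752663803 75.92095032334328 297.3186396354542
```

View pics/w2.png

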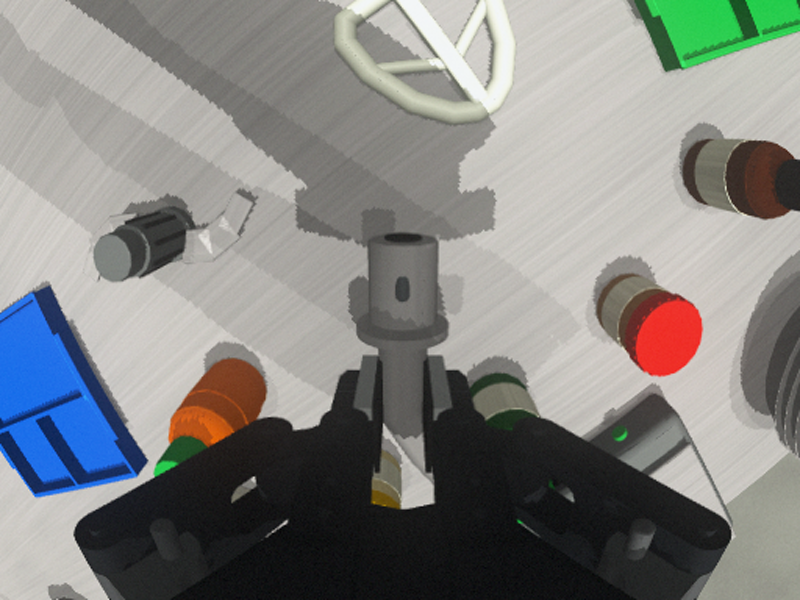

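Emit:
jog_arm(plan=[[[0,0,0],[0,0,0.12],1],[[0,0,0],[0,0,0.12],1],[[0,0,0],[0,0,0.12],1],[[0,0,0],[0,0,0.12],1],[[0,0,0],[0,0,0.12],1],[[0,0,0],[0,0,0.12],1],[[0,0,0],[0,0,0.12],1],[[0,0,0],[0,0,0.12],1],[[0,0,0],[0,0,0.12],1],[[0,0,0],[0,0,0.12],1],[[0,0,0],[0,0,0],1]])

```text
clock: 6.53
tool_pos: [0.5642, 0.0061, 0.1464]
ee_rot: [-179.8, 0.0, 73.6]
contact_force: [-0.7, -1.5, -2.9]
finger_gap: 0.149
finger_force: 75.9
```

```bash
python3 -c "
from h import *; from cell import *
s=get_state();print(s['tool_pos'],s['finger_force']);go(s,.4226,-.3065,.07,73.8)"
```

```text
[0.56423339 0.00610358 0.14640696] 75.87981641292572
turn wz -0.004 (yaw 73.6->73.8) shift cm [-33.97  -4.88   7.64]
```

Emit:
jog_arm(plan=[[[-3.4,-0.5,0],[0,0,0],1],[[-3.4,-0.5,0],[0,0,0],1],[[-3.4,-0.5,0],[0,0,0],1],[[-3.4,-0.5,0],[0,0,0],1],[[-3.4,-0.5,0],[0,0,0],1],[[-3.4,-0.5,0],[0,0,0],1],[[-3.4,-0.5,0],[0,0,0],1],[[-3.4,-0.5,0],[0,0,0],1],[[-3.4,-0.5,0],[0,0,0],1],[[-3.4,-0.4,0],[0,0,0],1],[[0,0,2.6],[0,0,0],1],[[0,0,2.5],[0,0,0],1],[[0,0,2.5],[0,0,0],1],[[0,0,0],[0,0,0],1],[[0,0,0],[0,0,0],1]])

```text
clock: 7.78
tool_pos: [0.4228, -0.306, 0.0709]
ee_rot: [-179.8, -0.1, 74.1]
contact_force: [0.7, 2.3, -2.3]
finger_gap: 0.154
finger_force: 75.2
```

```bash
python3 w.py w3; python3 -c "
from h import *; from cell import *
s=get_state();go(s,.4226,-.3065,.009,73.8)"
```

```text
7.8333 [ 0.424  -0.3066  0.0725] [-179.9   -0.    74. ] [ 51.  17. -23. 108.   8.  57.   9.] 0.14956443797351865 75.88937267661095 297.3186396354542
turn wz 0.004 (yaw 74.0->73.8) shift cm [-0.03 -0.14  6.35]
```

View pics/w3.png

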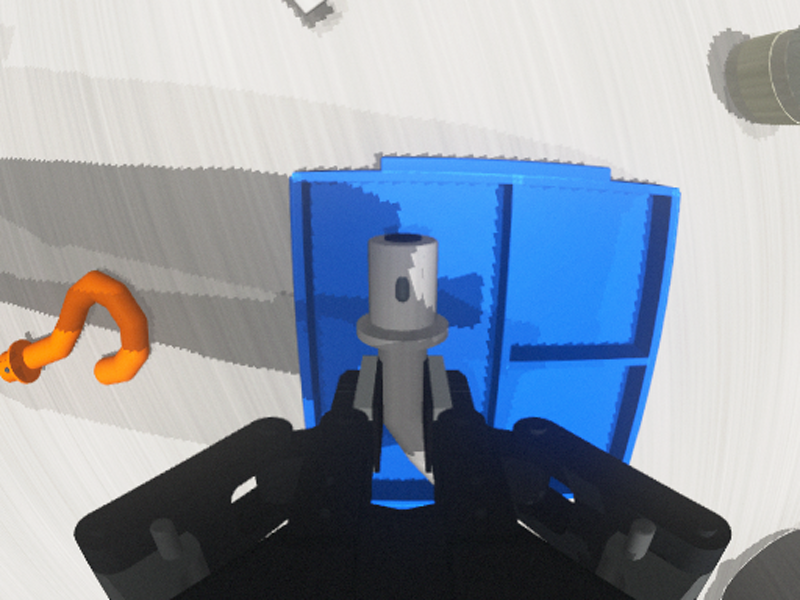

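Emit:
jog_arm(plan=[[[0,-0.12,2],[0,0,0],1],[[0,0,2],[0,0,0],1],[[0,0,1],[0,0,0],1],[[0,0,0.7],[0,0,0],1],[[0,0,0.3],[0,0,0],1],[[0,0,0.1],[0,0,0],1],[[0,0,0.1],[0,0,0],1],[[0,0,0],[0,0,0],1],[[0,0,0],[0,0,0],1]])

```text
clock: 8.58
tool_pos: [0.4233, -0.3069, 0.011]
ee_rot: [179.9, 0.0, 73.9]
contact_force: [-0.2, -1.1, -3.5]
finger_gap: 0.154
finger_force: 68.8
```

Emit:
jog_arm(plan=[[[0,0,0.1],[0,0,0],1],[[0,0,0.1],[0,0,0],1],[[0,0,0],[0,0,0],1],[[0,0,0],[0,0,0],1]])

```text
clock: 8.92
tool_pos: [0.4229, -0.3068, 0.0084]
ee_rot: [180.0, 0.0, 73.9]
contact_force: [0.7, -0.2, -1.6]
finger_gap: 0.152
finger_force: 69.3
```

Emit:
jog_arm(plan=[[[0,0,0.07],[0,0,0],1],[[0,0,0],[0,0,0],1],[[0,0,0],[0,0,0],1]])

```text
clock: 9.17
tool_pos: [0.4231, -0.3069, 0.008]
ee_rot: [180.0, 0.0, 73.9]
contact_force: [-1.4, -3.3, 2.8]
finger_gap: 0.151
finger_force: 70.6
```

Emit:
jog_arm(plan=[[[0,0,0],[0,0,0],0.3],[[0,0,0],[0,0,0],0.2],[[0,0,0],[0,0,0],0.2],[[0,0,0],[0,0,0],0.2],[[0,0,-0.5],[0,0,0],0.2],[[0,0,-1.5],[0,0,0],0.2],[[0,0,-3],[0,0,0],0.2],[[0,0,-3.5],[0,0,0],-1],[[0,0,-3.5],[0,0,0],-1],[[0,0,-2],[0,0,0],-1],[[0,0,0],[0,0,0],-1],[[0,0,0],[0,0,0],-1]])

```text
clock: 10.17
tool_pos: [0.4235, -0.3071, 0.1491]
ee_rot: [179.8, 0.1, 73.9]
contact_force: [-0.2, -0.3, -0.1]
finger_gap: 0.997
finger_force: 0.0
```

```bash
python3 w.py w4; python3 -c "
from h import *; from cell import *
s=get_state();go(s,.6805,.1197,.15,100)"
```

```text
10.2167 [ 0.4227 -0.3066  0.1476] [180.    0.   73.9] [ 52.  12. -24. 104.   5.  65.  11.] 1.0015269397803281 0.0 297.3186396354542
turn wz -0.456 (yaw 73.9->100.0) shift cm [37.51 32.79 -0.24]
```

View pics/w4.png

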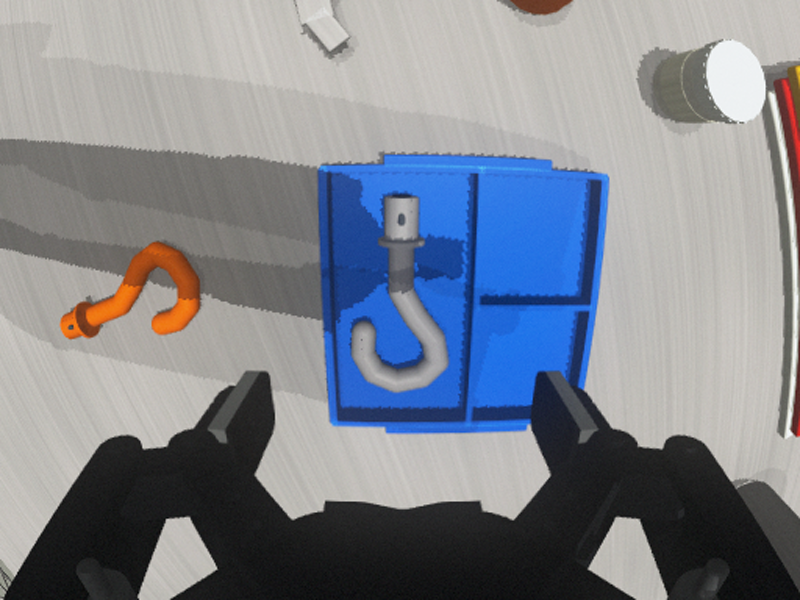

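The hook lies flat and centred in the long compartment, with its collar at (402,215). Now I refine the rest with the wrist views.

```bash
python3 - <<'E'
from h import *
d=pickle.load(open("cams.pkl","rb"));T,S=d["top"],d["scene"]
w={k:pickle.load(open(k+".pkl","rb")) for k in("w1","w2","w3","w4")}
q=lambda o,p:(o[0]+p[0]/4-.375,o[1]+p[1]/4-.375)
tl=(90,100);tr=(230,100);sl=(80,110);sr=(240,100)
f=lambda x,y:((x+.5)/1.5625-.5,(y+.5)/1.5625-.5)
O={"red":[(T,*q(tl,(481,68))),(S,*q(sr,(463,464))),(w["w1"],*f(657,343)),(w["w2"],*f(669,337))],
"white":[(T,*q(tr,(468,100))),(S,*f(329,446)),(w["w4"],*f(736,82))],
"oil":[(T,*q(tr,(99,32))),(S,*q(sr,(309,518))),(w["w1"],*f(520,502))],
"hub":[(T,*q(tr,(277,413))),(S,*q(sl,(548,310))),(w["w1"],*f(121,252)),(w["w2"],*f(113,257))]}
for k,o in O.items():
    X,e=tri(*o);print(k,X.round(4),(np.array(e)*1e3).round(1))
for p in((337,147),(443,137)):print("box",plane(T,*f(*p),0).round(3))
print("brown",plane(T,*q(tl,(340,165)),.01).round(3))
for k,p in(("w4",(321,167)),("w4",(608,175)),("w4",(472,172))):print("blue",plane(w[k],*f(*p),.022).round(4))
E
```

```text
red [0.6807 0.1196 0.0635] [1.1 1.6 0.1 0.7]
white [ 0.647  -0.2319  0.064 ] [0.7 0.3 0.7]
oil [0.6837 0.0017 0.1134] [1.3 1.1 0.2]
hub [ 0.4474 -0.1011  0.0774] [1.6 1.5 0.4 0.8]
box [0.765 0.114 0.   ]
box [ 0.776 -0.076  0.   ]
brown [0.633 0.227 0.01 ]
blue [ 0.3979 -0.2278  0.022 ]
blue [ 0.5643 -0.2764  0.022 ]
blue [ 0.481 -0.255  0.022]
```

```bash
python3 -c "
from h import *; from cell import *
s=get_state();go(s,.680,.1193,.035,74)"
```

```text
turn wz -0.002 (yaw 73.9->74.0) shift cm [48.03 12.99 11.26]
```

Emit:
jog_arm(plan=[[[3.7,1,0],[0,0,0],-1],[[3.7,1,0],[0,0,0],-1],[[3.7,1,0],[0,0,0],-1],[[3.7,1,0],[0,0,0],-1],[[3.7,1,0],[0,0,0],-1],[[3.7,1,0],[0,0,0],-1],[[3.7,1,0],[0,0,0],-1],[[3.7,1,0],[0,0,0],-1],[[3.7,1,0],[0,0,0],-1],[[3.7,1,0],[0,0,0],-1],[[3.7,1,0],[0,0,0],-1],[[3.7,1,0],[0,0,0],-1],[[3.6,1,0],[0,0,0],-1],[[0,0,0],[0,0,0],-1],[[0,0,2],[0,0,0],-1],[[0,0,1],[0,0,0],-1],[[0,0,0],[0,0,0],-1],[[0,0,0],[0,0,0],-1]])

```text
clock: 11.72
tool_pos: [0.68, 0.1176, 0.1162]
ee_rot: [-179.9, 0.1, 73.9]
contact_force: [0.7, 0.2, 0.4]
finger_gap: 0.997
finger_force: 0.0
```

```bash
python3 -c "
from h import *; from cell import *
s=get_state();go(s,.680,.1193,.035,74)"
```

```text
turn wz -0.002 (yaw 73.9->74.0) shift cm [ 0.16 -0.05  8.12]
```

Emit:
jog_arm(plan=[[[0.15,0,3],[0,0,0],-1],[[0,0,2.5],[0,0,0],-1],[[0,0,1.6],[0,0,0],-1],[[0,0,0.7],[0,0,0],-1],[[0,0,0.3],[0,0,0],-1],[[0,0,0],[0,0,0],-1],[[0,0,0],[0,0,0],0],[[0,0,0],[0,0,0],0.5],[[0,0,0],[0,0,0],1],[[0,0,0],[0,0,0],1],[[0,0,0],[0,0,0],1],[[0,0,0],[0,0,0],1],[[0,0,0],[0,0,0],1]], squeeze=50)

```text
clock: 12.8
tool_pos: [0.682, 0.1202, 0.0381]
ee_rot: [179.9, -0.0, 73.9]
contact_force: [-2.3, -0.3, 5.3]
finger_gap: 0.571
finger_force: 51.1
```

Emit:
jog_arm(plan=[[[0,0,-0.5],[0,0,0],1],[[0,0,-1.5],[0,0,0],1],[[0,0,-3],[0,0,0],1],[[0,0,-4],[0,0,0],1],[[0,0,-3.5],[0,0,0],1],[[0,0,-2],[0,0,0],1],[[0,0,0],[0,0,0],1],[[0,0,0],[0,0,0],1]])

```text
clock: 13.47
tool_pos: [0.6819, 0.1202, 0.1839]
ee_rot: [179.8, -0.1, 73.9]
contact_force: [-0.4, 0.1, -1.5]
finger_gap: 0.567
finger_force: 52.0
```

```bash
python3 -c "
from h import *; from cell import *
s=get_state();print(s['contact_force'],s['tool_pos']);go(s,.4888,-.3859,.06,74)"
```

```text
[-0.38930026  0.09718764 -1.49286708] [0.68185815 0.12022972 0.18391389]
turn wz -0.002 (yaw 73.9->74.0) shift cm [-53.97  -4.61  12.39]
```

Emit:
jog_arm(plan=[[[-2.4,-0.3,0],[0,0,0],1],[[-3.9,-0.3,0],[0,0,0],1],[[-4,-0.3,0],[0,0,0],1],[[-4,-0.3,0],[0,0,0],1],[[-4,-0.3,0],[0,0,0],1],[[-4,-0.3,0],[0,0,0],1],[[-4,-0.3,0],[0,0,0],1],[[-4,-0.3,0],[0,0,0],1],[[-4,-0.3,0],[0,0,0],1],[[-4,-0.3,0],[0,0,0],1],[[-4,-0.3,0],[0,0,0],1],[[-4,-0.3,0],[0,0,0],1],[[-4,-0.4,0],[0,0,0],1],[[-2.4,-0.4,0],[0,0,0],1],[[-1.3,-0.2,2],[0,0,0],1],[[0,0,3],[0,0,0],1],[[0,0,3],[0,0,0],1],[[0,0,1.5],[0,0,0],1],[[0,0,0],[0,0,0],1],[[0,0,0],[0,0,0],1]])

```text
clock: 15.13
tool_pos: [0.4865, -0.3855, 0.0854]
ee_rot: [-179.8, -0.1, 73.9]
contact_force: [0.5, 0.1, -0.3]
finger_gap: 0.567
finger_force: 52.0
```

```bash
python3 -c "
from h import *; from cell import *
s=get_state();print(s['contact_force'],s['tool_pos']);go(s,.4888,-.3859,.042,74)"
```

```text
[ 0.48913471  0.13268661 -0.26031218] [ 0.48646914 -0.38549114  0.08543313]
turn wz -0.002 (yaw 73.9->74.0) shift cm [0.02 0.24 4.34]
```

Emit:
jog_arm(plan=[[[0,0.2,1.5],[0,0,0],1],[[0,0,1.5],[0,0,0],1],[[0,0,0.7],[0,0,0],1],[[0,0,0.3],[0,0,0],1],[[0,0,0.1],[0,0,0],1],[[0,0,0.1],[0,0,0],1],[[0,0,0],[0,0,0],1],[[0,0,0],[0,0,0],1]])

```text
clock: 15.8
tool_pos: [0.4896, -0.3869, 0.0454]
ee_rot: [179.9, 0.0, 73.9]
contact_force: [0.1, 0.6, -1.6]
finger_gap: 0.569
finger_force: 52.1
```

Emit:
jog_arm(plan=[[[0,0,0.1],[0,0,0],1],[[0,0,0.1],[0,0,0],1],[[0,0,0.1],[0,0,0],1],[[0,0,0],[0,0,0],1],[[0,0,0],[0,0,0],1]])

```text
clock: 16.22
tool_pos: [0.4894, -0.3869, 0.0421]
ee_rot: [180.0, 0.0, 73.9]
contact_force: [-2.1, 1.4, 3.9]
finger_gap: 0.566
finger_force: 52.4
```

Emit:
jog_arm(plan=[[[0,0,0],[0,0,0],-0.3],[[0,0,0],[0,0,0],-0.5],[[0,0,0],[0,0,0],-0.7],[[0,0,0],[0,0,0],-0.8],[[0,0,0],[0,0,0],-0.8],[[0,0,-1],[0,0,0],-0.8],[[0,0,-3],[0,0,0],-1],[[0,0,-4],[0,0,0],-1],[[0,0,-3],[0,0,0],-1],[[0,0,0],[0,0,0],-1]])

```text
clock: 17.05
tool_pos: [0.4923, -0.3884, 0.1598]
ee_rot: [179.4, 0.2, 73.9]
contact_force: [0.3, -1.0, 0.6]
finger_gap: 1.001
finger_force: 0.0
```

```bash
python3 -c "
from h import *; from cell import *
s=get_state();print(s['contact_force'],s['tool_pos']);go(s,.6466,-.2322,.035,74)"
```

```text
[ 0.31766225 -0.9977402   0.58943207] [ 0.49229064 -0.38836927  0.15975137]
turn wz -0.002 (yaw 73.9->74.0) shift cm [19.27 10.53 12.48]
```

Emit:
jog_arm(plan=[[[3.2,1.75,0],[0,0,0],-1],[[3.2,1.75,0],[0,0,0],-1],[[3.2,1.75,0],[0,0,0],-1],[[3.2,1.75,0],[0,0,0],-1],[[3.2,1.75,0],[0,0,0],-1],[[3.3,1.75,0],[0,0,0],-1],[[0,0,2],[0,0,0],-1],[[0,0,2],[0,0,0],-1],[[0,0,0],[0,0,0],-1],[[0,0,0],[0,0,0],-1]])

```text
clock: 17.88
tool_pos: [0.643, -0.2306, 0.1112]
ee_rot: [-179.9, 0.0, 73.9]
contact_force: [0.5, -0.2, 0.1]
finger_gap: 1.001
finger_force: 0.0
```

```bash
python3 -c "
from h import *; from cell import *
s=get_state();print(s['contact_force'],s['tool_pos']);go(s,.6466,-.2322,.035,74)"
```

```text
[ 0.5210194  -0.15391593  0.07381213] [ 0.64296484 -0.23055165  0.11119952]
turn wz -0.002 (yaw 73.9->74.0) shift cm [-0.06  0.39  7.62]
```

Emit:
jog_arm(plan=[[[0,0.35,2.5],[0,0,0],-1],[[0,0,2.5],[0,0,0],-1],[[0,0,1.6],[0,0,0],-1],[[0,0,0.7],[0,0,0],-1],[[0,0,0.3],[0,0,0],-1],[[0,0,0],[0,0,0],-1],[[0,0,0],[0,0,0],0],[[0,0,0],[0,0,0],0.5],[[0,0,0],[0,0,0],1],[[0,0,0],[0,0,0],1],[[0,0,0],[0,0,0],1],[[0,0,0],[0,0,0],1],[[0,0,0],[0,0,0],1]], squeeze=50)

```text
clock: 18.97
tool_pos: [0.6477, -0.2316, 0.0372]
ee_rot: [179.9, 0.0, 73.9]
contact_force: [-1.6, 0.9, 5.9]
finger_gap: 0.573
finger_force: 50.9
```

Emit:
jog_arm(plan=[[[0,0,-0.5],[0,0,0],1],[[0,0,-1.5],[0,0,0],1],[[0,0,-3],[0,0,0],1],[[0,0,-4],[0,0,0],1],[[0,0,-2.5],[0,0,0],1],[[0,0,0],[0,0,0],1],[[0,0,0],[0,0,0],1]])

```text
clock: 19.55
tool_pos: [0.6481, -0.2315, 0.1537]
ee_rot: [179.8, 0.0, 73.9]
contact_force: [-0.2, 0.3, -2.8]
finger_gap: 0.572
finger_force: 52.2
```

```bash
python3 -c "
from h import *; from cell import *
s=get_state();print(s['contact_force'],s['tool_pos']);go(s,.5122,-.3053,.042,74)"
```

```text
[-0.15736453  0.25048871 -2.80743739] [ 0.64809612 -0.23151176  0.15371757]
turn wz -0.002 (yaw 73.9->74.0) shift cm [-10.84 -11.03  11.17]
```

Emit:
jog_arm(plan=[[[-1.4,-1.4,0],[0,0,0],1],[[-2.4,-2.4,0],[0,0,0],1],[[-2.8,-2.8,0],[0,0,0],1],[[-2.6,-2.6,0],[0,0,0],1],[[-1.6,-1.8,0],[0,0,0],1],[[0,0,0],[0,0,0],1],[[0,0,2.5],[0,0,0],1],[[0,0,3],[0,0,0],1],[[0,0,1.5],[0,0,0],1],[[0,0,0],[0,0,0],1],[[0,0,0],[0,0,0],1]])

```text
clock: 20.47
tool_pos: [0.5108, -0.3039, 0.0797]
ee_rot: [-179.9, -0.1, 73.9]
contact_force: [0.5, -0.3, -0.6]
finger_gap: 0.565
finger_force: 52.4
```

```bash
python3 -c "
from h import *; from cell import *
s=get_state();print(s['contact_force'],s['tool_pos']);go(s,.5122,-.3053,.042,74)"
```

```text
[ 0.47910326 -0.34121709 -0.60236292] [ 0.51077736 -0.30389534  0.07971901]
turn wz -0.001 (yaw 73.9->74.0) shift cm [-0.1   0.18  3.77]
```

Emit:
jog_arm(plan=[[[-0.1,0.15,1.3],[0,0,0],1],[[0,0,1.2],[0,0,0],1],[[0,0,0.6],[0,0,0],1],[[0,0,0.3],[0,0,0],1],[[0,0,0.1],[0,0,0],1],[[0,0,0.1],[0,0,0],1],[[0,0,0],[0,0,0],1],[[0,0,0],[0,0,0],1]])

```text
clock: 21.13
tool_pos: [0.5128, -0.3061, 0.0451]
ee_rot: [180.0, 0.0, 73.9]
contact_force: [0.1, 0.6, -1.6]
finger_gap: 0.571
finger_force: 52.4
```

Emit:
jog_arm(plan=[[[0,0,0.1],[0,0,0],1],[[0,0,0.1],[0,0,0],1],[[0,0,0.1],[0,0,0],1],[[0,0,0],[0,0,0],1],[[0,0,0],[0,0,0],1]])

```text
clock: 21.55
tool_pos: [0.5125, -0.306, 0.0416]
ee_rot: [-180.0, -0.0, 73.9]
contact_force: [0.3, -0.1, -2.3]
finger_gap: 0.57
finger_force: 52.4
```

Emit:
jog_arm(plan=[[[0,0,0.08],[0,0,0],1],[[0,0,0],[0,0,0],1],[[0,0,0],[0,0,0],1]])

```text
clock: 21.8
tool_pos: [0.5127, -0.3061, 0.0412]
ee_rot: [180.0, 0.0, 73.9]
contact_force: [-2.5, 1.4, 3.9]
finger_gap: 0.567
finger_force: 52.8
```

Emit:
jog_arm(plan=[[[0,0,0],[0,0,0],-0.3],[[0,0,0],[0,0,0],-0.5],[[0,0,0],[0,0,0],-0.7],[[0,0,0],[0,0,0],-0.8],[[0,0,0],[0,0,0],-0.8],[[0,0,-1],[0,0,0],-0.8],[[0,0,-3],[0,0,0],-1],[[0,0,-4],[0,0,0],-1],[[0,0,-4],[0,0,0],-1],[[0,0,-3],[0,0,0],-1],[[0,0,0],[0,0,0],-1]])

```text
clock: 22.72
tool_pos: [0.5155, -0.3071, 0.199]
ee_rot: [179.4, 0.2, 73.9]
contact_force: [1.0, -0.4, 0.4]
finger_gap: 0.996
finger_force: 0.0
```

```bash
python3 -c "
from h import *; from cell import *
s=get_state();print(s['contact_force'],s['tool_pos']);go(s,.4474,-.1011,.2,74)"
```

```text
[ 1.00094078 -0.44318696  0.41032578] [ 0.51551062 -0.30705492  0.19896012]
turn wz -0.002 (yaw 73.9->74.0) shift cm [ 17.92 -12.22  -0.1 ]
```

Emit:
jog_arm(plan=[[[3,-2,0],[0,0,0],-1],[[3,-2,0],[0,0,0],-1],[[3,-2,0],[0,0,0],-1],[[3,-2,0],[0,0,0],-1],[[3,-2,0],[0,0,0],-1],[[2.9,-2,0],[0,0,0],-1],[[0,0,0],[0,0,0],-1],[[0,0,0],[0,0,0],-1]])

```text
clock: 23.38
tool_pos: [0.4468, -0.0992, 0.1916]
ee_rot: [179.9, 0.1, 74.1]
contact_force: [-0.8, -1.3, -0.5]
finger_gap: 0.998
finger_force: 0.0
```

```bash
python3 w.py w5
```

```text
23.4333 [ 0.447  -0.1007  0.1915] [1.799e+02 1.000e-01 7.400e+01] [ 42.   1. -35. 109.   1.  69.  -9.] 0.9991841851568583 0.0 297.3186396354542
```

View pics/w5.png

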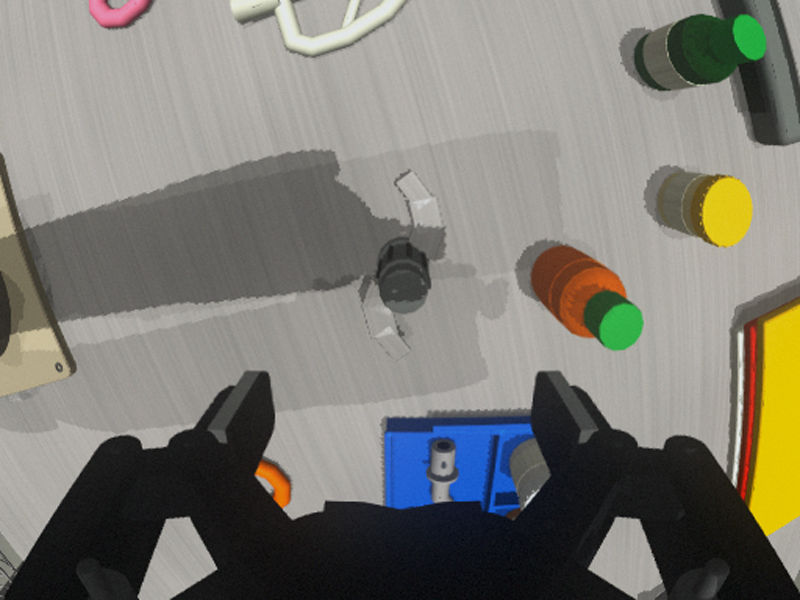

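Hub top is at (404,288) and the blade tips at (404,175) and (400,357). The orange bottle at (615,320) is clear of the grasp.

```bash
python3 - <<'E'
from h import *; from cell import *
c=pickle.load(open("w5.pkl","rb"));T=pickle.load(open("cams.pkl","rb"))["top"]
f=lambda x,y:((x+.5)/1.5625-.5,(y+.5)/1.5625-.5)
q=lambda p:(230+p[0]/4-.375,100+p[1]/4-.375)
print(tri((c,*f(404,288)),(T,*q((277,413)))))
far=tri((c,*f(404,175)),(T,*q((177,393))));near=tri((c,*f(400,357)),(T,*q((366,449))));print(far,near)
v=far[0]-near[0];print(np.degrees(np.arctan2(v[1],v[0])),np.linalg.norm(v[:2]))
go(get_state(),.4474,-.1011,.049,74)
E
```

```text
(array([ 0.44851801, -0.10053115,  0.07651611]), [np.float64(0.0006999373988409237), np.float64(0.0006999373988408719)])
(array([ 0.46553551, -0.03946053,  0.04555723]), [np.float64(0.0003266085507820356), np.float64(0.0003266085507820589)]) (array([ 0.42716843, -0.16236953,  0.0291213 ]), [np.float64(0.00040638225131153256), np.float64(0.0004063822513114801)])
72.66380975295995 0.12875812506094464
turn wz -0.001 (yaw 74.0->74.0) shift cm [-0.03  0.05 14.25]
```

Emit:
jog_arm(plan=[[[0,0.03,3],[0,0,0],-1],[[0,0,3.5],[0,0,0],-1],[[0,0,3.5],[0,0,0],-1],[[0,0,2.3],[0,0,0],-0.7],[[0,0,1],[0,0,0],-0.5],[[0,0,0.6],[0,0,0],-0.3],[[0,0,0],[0,0,0],-0.2],[[0,0,0],[0,0,0],-0.2]])

```text
clock: 24.1
tool_pos: [0.4481, -0.1013, 0.0529]
ee_rot: [179.9, -0.0, 73.9]
contact_force: [0.6, 0.3, 0.3]
finger_gap: 0.601
finger_force: 0.0
```

```bash
python3 -c "
from h import *; from cell import *
s=get_state();print(s['contact_force'],s['tool_pos']);go(s,.4478,-.1008,.052,74)"
```

```text
[0.60298212 0.28778253 0.32422763] [ 0.44812791 -0.10127947  0.05285576]
turn wz -0.002 (yaw 73.9->74.0) shift cm [ 0.04 -0.04  0.09]
```

Emit:
jog_arm(plan=[[[0,0,0],[0,0,0],0.2],[[0,0,0],[0,0,0],0.5],[[0,0,0],[0,0,0],1],[[0,0,0],[0,0,0],1],[[0,0,0],[0,0,0],1],[[0,0,0],[0,0,0],1],[[0,0,0],[0,0,0],1]], squeeze=70)

```text
clock: 24.68
tool_pos: [0.4482, -0.1011, 0.0535]
ee_rot: [179.9, 0.0, 73.9]
contact_force: [-3.7, 0.4, 10.1]
finger_gap: 0.33
finger_force: 68.3
```

Emit:
jog_arm(plan=[[[0,0,-0.5],[0,0,0],1],[[0,0,-1.5],[0,0,0],1],[[0,0,-3],[0,0,0],1],[[0,0,-4],[0,0,0],1],[[0,0,-2],[0,0,-0.08],1],[[0,0,0],[0,0,0],1],[[0,0,0],[0,0,0],1]])

```text
clock: 25.27
tool_pos: [0.4477, -0.1011, 0.163]
ee_rot: [179.8, 0.1, 78.4]
contact_force: [-0.5, 0.4, -3.2]
finger_gap: 0.327
finger_force: 69.6
```

```bash
python3 - <<'E'
from h import *; from cell import *
s=get_state();print(s['contact_force'],s['tool_pos'])
a=np.radians(-12);x,y=.4922-.039*np.cos(a),.3383-.039*np.sin(a);print(x,y)
go(s,x,y,.057,79.3)
E
```

```text
[-0.48410266  0.36857233 -3.19313998] [ 0.44774525 -0.10111168  0.16295079]
0.45405224357138163 0.3464085559418926
turn wz -0.015 (yaw 78.4->79.3) shift cm [44.09 -7.69 10.6 ]
```

Emit:
jog_arm(plan=[[[2.5,-0.5,0],[0,0,-0.015],1],[[3.8,-0.65,0],[0,0,0],1],[[3.8,-0.65,0],[0,0,0],1],[[3.8,-0.65,0],[0,0,0],1],[[3.8,-0.65,0],[0,0,0],1],[[3.8,-0.65,0],[0,0,0],1],[[3.8,-0.65,0],[0,0,0],1],[[3.8,-0.65,0],[0,0,0],1],[[3.8,-0.65,0],[0,0,0],1],[[3.8,-0.65,0],[0,0,0],1],[[3.8,-0.65,0],[0,0,0],1],[[2.4,-0.5,0],[0,0,0],1],[[1.2,-0.3,0],[0,0,0],1],[[0,0,0],[0,0,0],1],[[0,0,2],[0,0,0],1],[[0,0,2],[0,0,0],1],[[0,0,1],[0,0,0],1],[[0,0,0],[0,0,0],1],[[0,0,0],[0,0,0],1]])

```text
clock: 26.85
tool_pos: [0.4523, 0.3462, 0.1113]
ee_rot: [-179.9, 0.1, 79.3]
contact_force: [0.3, 0.5, -2.5]
finger_gap: 0.329
finger_force: 69.6
```

```bash
python3 w.py w6;  python3 -c "
from h import *; from cell import *
s=get_state();print(s['contact_force']);go(s,.4541,.3464,.0575,79.3)"
```

```text
26.9 [0.4527 0.3468 0.1122] [180.   -0.   79.3] [ -1.  26. -51.  98.  22.  66. -69.] 0.3272490843979727 69.59428957197815 297.3186396354542
[ 0.14276552 -0.79979778 -2.50749564]
turn wz 0.000 (yaw 79.3->79.3) shift cm [-0.01  0.15  5.47]
```

View pics/w6.png

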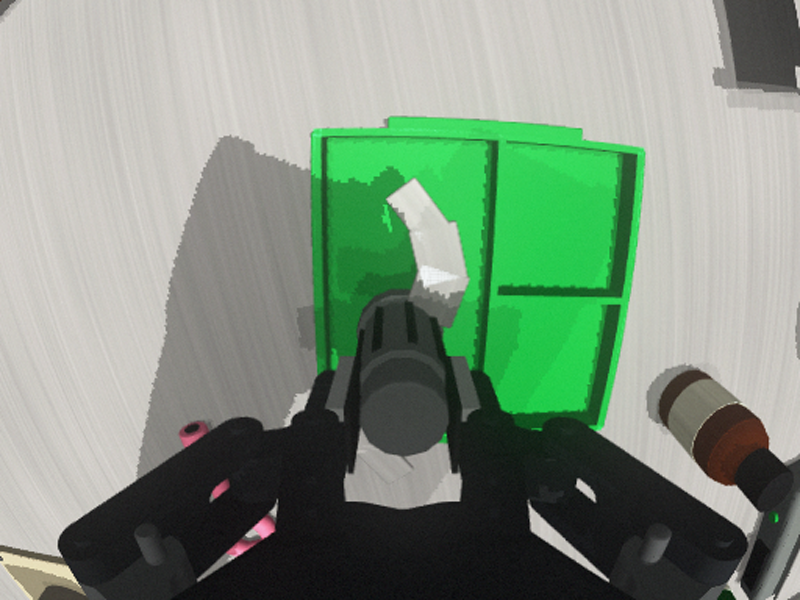

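Emit:
jog_arm(plan=[[[0,0.12,1.5],[0,0,0],1],[[0,0,1.5],[0,0,0],1],[[0,0,1],[0,0,0],1],[[0,0,0.6],[0,0,0],1],[[0,0,0.3],[0,0,0],1],[[0,0,0.2],[0,0,0],1],[[0,0,0],[0,0,0],1],[[0,0,0],[0,0,0],1]])

```text
clock: 27.57
tool_pos: [0.4539, 0.347, 0.0612]
ee_rot: [180.0, -0.0, 79.3]
contact_force: [0.0, -0.4, -3.0]
finger_gap: 0.325
finger_force: 69.6
```

```bash
python3 - <<'E'
from h import *
c=pickle.load(open("w6.pkl","rb"))
f=lambda x,y:((x+.5)/1.5625-.5,(y+.5)/1.5625-.5)
for p in((312,131),(644,150)):print(plane(c,*f(*p),.022))
E
```

```text
[0.42475677 0.4411933  0.022     ]
[0.59595833 0.4053673  0.022     ]
```

Tray corners agree to within 1 mm. I lower the last 4 mm slowly.

Emit:
jog_arm(plan=[[[0,0,0.1],[0,0,0],1],[[0,0,0.1],[0,0,0],1],[[0,0,0.1],[0,0,0],1],[[0,0,0],[0,0,0],1],[[0,0,0],[0,0,0],1]])

```text
clock: 27.98
tool_pos: [0.4538, 0.3468, 0.0579]
ee_rot: [180.0, -0.0, 79.3]
contact_force: [0.8, 0.8, -1.7]
finger_gap: 0.33
finger_force: 69.8
```

Emit:
jog_arm(plan=[[[0,0,0.08],[0,0,0],1],[[0,0,0],[0,0,0],1],[[0,0,0],[0,0,0],1]])

```text
clock: 28.23
tool_pos: [0.4539, 0.3473, 0.0577]
ee_rot: [180.0, -0.0, 79.4]
contact_force: [-1.6, -1.3, 4.8]
finger_gap: 0.326
finger_force: 70.6
```

Emit:
jog_arm(plan=[[[0,0,0],[0,0,0],0.1],[[0,0,0],[0,0,0],-0.1],[[0,0,0],[0,0,0],-0.3],[[0,0,0],[0,0,0],-0.4],[[0,0,0],[0,0,0],-0.5],[[0,0,-1],[0,0,0],-0.5],[[0,0,-3],[0,0,0],-0.8],[[0,0,-4],[0,0,0],-1],[[0,0,-3],[0,0,0],-1],[[0,0,-1.5],[0,0,0],-1],[[0,0,0],[0,0,0],-1]])

```text
clock: 29.15
tool_pos: [0.4549, 0.3484, 0.1867]
ee_rot: [179.7, -0.2, 79.4]
contact_force: [0.3, 0.2, -0.1]
finger_gap: 0.999
finger_force: 0.0
```

```bash
python3 w.py w7; python3 -c "
from h import *; from cell import *
s=get_state();print(s['contact_force'],s['tool_pos']);go(s,.6836,.0018,.081,79.3)"
```

```text
29.2 [0.4543 0.3475 0.1843] [ 1.798e+02 -1.000e-01  7.930e+01] [  1.  22. -53.  94.  18.  73. -66.] 1.000349428699903 0.0 297.3186396354542
[ 0.05775157 -0.12851462 -0.5201226 ] [0.45433521 0.34752099 0.18433877]
turn wz 0.001 (yaw 79.3->79.3) shift cm [-29.71  28.95  10.33]
```

View pics/w7.png

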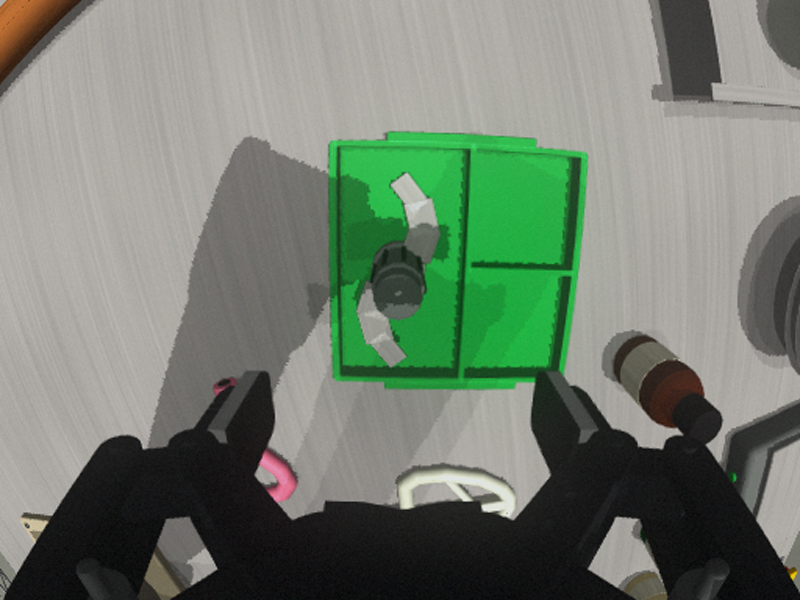

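The blade stands upright lengthwise in the long compartment, hub top at (398,295). Now the oil bottle.

Emit:
jog_arm(plan=[[[-2.7,2.6,0],[0,0,0],-1],[[-2.7,2.6,0],[0,0,0],-1],[[-2.7,2.6,0],[0,0,0],-1],[[-2.7,2.6,0],[0,0,0],-1],[[-2.7,2.6,0],[0,0,0],-1],[[-2.7,2.6,0],[0,0,0],-1],[[-2.7,2.6,0],[0,0,0],-1],[[-2.7,2.6,0],[0,0,0],-1],[[-2.7,2.6,0],[0,0,0],-1],[[-2.7,2.6,0],[0,0,0],-1],[[-2.7,2.9,0],[0,0,0],-1],[[0,0,2],[0,0,0],-1],[[0,0,0],[0,0,0],-1],[[0,0,0],[0,0,0],-1]])

```text
clock: 30.37
tool_pos: [0.6815, 0.0018, 0.1601]
ee_rot: [-179.8, 0.0, 79.4]
contact_force: [-0.5, 0.7, 0.0]
finger_gap: 0.998
finger_force: 0.0
```

```bash
python3 -c "
from h import *; from cell import *
s=get_state();print(s['contact_force'],s['tool_pos']);go(s,.6836,.0018,.081,79.3)"
```

```text
[-0.48420889  0.7181356   0.039769  ] [0.68149523 0.0017959  0.16009882]
turn wz 0.001 (yaw 79.4->79.3) shift cm [0.04 0.21 7.91]
```

Emit:
jog_arm(plan=[[[0,0.2,2.5],[0,0,0],-1],[[0,0,2.5],[0,0,0],-1],[[0,0,1.6],[0,0,0],-1],[[0,0,0.9],[0,0,0],-0.7],[[0,0,0.3],[0,0,0],-0.5],[[0,0,0],[0,0,0],-0.3],[[0,0,0],[0,0,0],0],[[0,0,0],[0,0,0],0.5],[[0,0,0],[0,0,0],1],[[0,0,0],[0,0,0],1],[[0,0,0],[0,0,0],1],[[0,0,0],[0,0,0],1],[[0,0,0],[0,0,0],1]], squeeze=60)

```text
clock: 31.45
tool_pos: [0.6853, 0.0015, 0.0857]
ee_rot: [179.9, -0.0, 79.3]
contact_force: [-2.7, 1.3, 6.7]
finger_gap: 0.319
finger_force: 58.9
```

Emit:
jog_arm(plan=[[[0,0,-0.5],[0,0,0],1],[[0,0,-1.5],[0,0,0],1],[[0,0,-3],[0,0,0],1],[[0,0,-4],[0,0,0],1],[[0,0,-3.5],[0,0,0],1],[[0,0,-2],[0,0,0],1],[[0,0,0],[0,0,0],1],[[0,0,0],[0,0,0],1]])

```text
clock: 32.12
tool_pos: [0.6853, 0.0013, 0.2313]
ee_rot: [179.8, -0.0, 79.3]
contact_force: [-0.1, -0.4, -1.9]
finger_gap: 0.323
finger_force: 59.4
```

```bash
python3 -c "
from h import *; from cell import *
s=get_state();print(s['contact_force'],s['tool_pos']);go(s,.5459,.3698,.087,79.3)"
```

```text
[-0.1300887  -0.3662931  -1.88688906] [0.68525466 0.0012997  0.23127182]
turn wz 0.001 (yaw 79.3->79.3) shift cm [ 33.62 -20.53  14.43]
```

Emit:
jog_arm(plan=[[[2,-1.2,0],[0,0,0],1],[[3.4,-2.1,0],[0,0,0],1],[[3.4,-2.1,0],[0,0,0],1],[[3.4,-2.1,0],[0,0,0],1],[[3.4,-2.1,0],[0,0,0],1],[[3.4,-2.1,0],[0,0,0],1],[[3.4,-2.1,0],[0,0,0],1],[[3.4,-2.1,0],[0,0,0],1],[[3.4,-2.1,0],[0,0,0],1],[[2.8,-1.6,0],[0,0,0],1],[[1.6,-0.9,0],[0,0,0],1],[[0,0,0],[0,0,0],1],[[0,0,2],[0,0,0],1],[[0,0,3],[0,0,0],1],[[0,0,3],[0,0,0],1],[[0,0,2],[0,0,0],1],[[0,0,0],[0,0,0],1],[[0,0,0],[0,0,0],1]])

```text
clock: 33.62
tool_pos: [0.545, 0.3679, 0.1278]
ee_rot: [-179.9, 0.1, 79.3]
contact_force: [0.1, -0.4, -1.4]
finger_gap: 0.321
finger_force: 59.5
```

```bash
python3 -c "
from h import *; from cell import *
s=get_state();print(s['contact_force'],s['tool_pos']);go(s,.5459,.3698,.09,79.3)"
```

```text
[ 0.14343079 -0.35451859 -1.36966159] [0.54504431 0.36790814 0.12777326]
turn wz 0.000 (yaw 79.3->79.3) shift cm [0.2  0.05 3.78]
```

Emit:
jog_arm(plan=[[[0.15,0.05,1.3],[0,0,0],1],[[0,0,1.1],[0,0,0],1],[[0,0,0.6],[0,0,0],1],[[0,0,0.3],[0,0,0],1],[[0,0,0.1],[0,0,0],1],[[0,0,0.1],[0,0,0],1],[[0,0,0],[0,0,0],1],[[0,0,0],[0,0,0],1]])

```text
clock: 34.28
tool_pos: [0.5464, 0.3708, 0.0944]
ee_rot: [180.0, -0.0, 79.3]
contact_force: [0.1, 0.2, -2.0]
finger_gap: 0.318
finger_force: 59.5
```

Emit:
jog_arm(plan=[[[0,0,0.1],[0,0,0],1],[[0,0,0.1],[0,0,0],1],[[0,0,0.1],[0,0,0],1],[[0,0,0.1],[0,0,0],1],[[0,0,0],[0,0,0],1],[[0,0,0],[0,0,0],1]])

```text
clock: 34.78
tool_pos: [0.5461, 0.3706, 0.0899]
ee_rot: [-180.0, 0.0, 79.3]
contact_force: [0.3, 0.4, -2.6]
finger_gap: 0.326
finger_force: 59.9
```

Emit:
jog_arm(plan=[[[0,0,0.08],[0,0,0],1],[[0,0,0],[0,0,0],1],[[0,0,0],[0,0,0],1]])

```text
clock: 35.03
tool_pos: [0.5463, 0.3709, 0.0898]
ee_rot: [180.0, -0.0, 79.3]
contact_force: [-1.0, -0.9, 4.6]
finger_gap: 0.321
finger_force: 60.2
```

Contact; I release, rise and clear.

Emit:
jog_arm(plan=[[[0,0,0],[0,0,0],0.1],[[0,0,0],[0,0,0],-0.1],[[0,0,0],[0,0,0],-0.3],[[0,0,0],[0,0,0],-0.4],[[0,0,0],[0,0,0],-0.5],[[0,0,-1],[0,0,0],-0.5],[[0,0,-3],[0,0,0],-0.5],[[0,0,-4],[0,0,0],-1],[[0,0,-4],[0,0,0],-1],[[0,0,-2],[0,0,0],-1],[[-4,0,0],[0,0,0],-1],[[-4,0,0],[0,0,0],-1],[[-4,0,0],[0,0,0],-1],[[-4,0,0],[0,0,0],-1],[[-4,0,0],[0,0,0],-1],[[-4,0,0],[0,0,0],-1],[[0,0,0],[0,0,0],-1],[[0,0,0],[0,0,0],-1]])

```text
clock: 36.53
tool_pos: [0.5021, 0.1318, 0.23]
ee_rot: [179.9, 0.1, 79.1]
contact_force: [-0.2, -0.2, -0.1]
finger_gap: 1.0
finger_force: 0.0
```

```bash
python3 - <<'E'
from cell import *; import cv2
a=camera("top")["color"];b=camera("scene")["color"]
im=cv2.resize(b[:,:,::-1],(800,600),interpolation=cv2.INTER_CUBIC)
im2=cv2.resize(a[90:250,80:440,::-1],None,fx=2.2,fy=2.2,interpolation=cv2.INTER_CUBIC)
o=cv2.resize(b[80:330,60:440,::-1],(380,250))
import numpy as np
w=792;o=cv2.resize(b[100:300,80:430,::-1],(420,240),interpolation=cv2.INTER_CUBIC)
can=np.zeros((352+240,792,3),np.uint8);can[:352]=im2[:352,:792];can[352:,:420]=o
cv2.imwrite("pics/fin.png",can);print(get_state()["clock"])
E
```

```text
36.6333
```

View pics/fin.png

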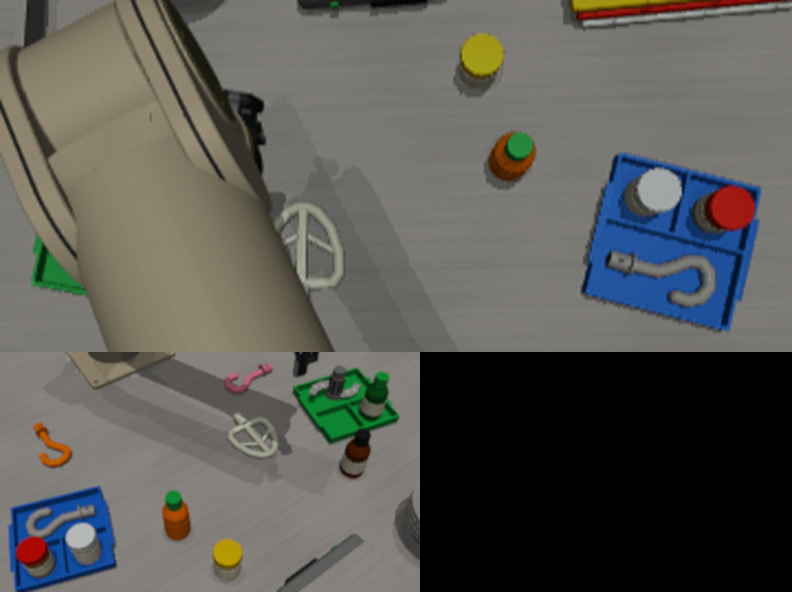

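The blue tray holds the hook (665,275), white jar (658,190) and red jar (730,208). The green tray, in the inset, holds the upright blade (338,382) and the green bottle (376,395). The flat beater, yellow-lidded jar and brown bottle have not moved.

```bash
python3 -c "
from cell import *
print(close_job())"
```

```text
the job is handed in; nothing more can be done
None
```

Both kits are made up as asked and the job is handed in at about 37 s of robot time; the final pictures show every item in its compartment and the other things untouched, but no verdict was returned.

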